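# Kit the stripped power supply's parts into their foam nests

### The arm

A 6-joint arm with a two-finger parallel gripper is mounted at the origin on the work surface. World frame = base frame: x ahead of the robot, y to its left, z up, the work surface at z = 0. Lengths are in m, angles in rad, forces in N, time in s.
With the tool pointing down it reaches from about 0.325 to 0.9 m from the base axis. Payload 6.1 kg.
Tool frame: the origin (TCP) lies on the centre line of the jaws, within the pads' length; the fingertips stand 14 mm ahead of it and the grasp point (between the pads) lies 5 mm behind it; z points along the fingers, y is the line along which they close (so a half turn about z gives the same grasp; the last joint's range is limited). The gripper opens to 85 mm and grips with 20 to 120 N. Pads are 22 mm wide; open, the fingers measure 114 mm over their backs; the gripper's body (76 mm by 85 mm) begins 54 mm behind the grasp point. The pads swing forward as they close: fully open they stand 13 mm farther back than shut.
Start: joints at [1.116, 0.22, 1.526, -0, 1.395, -0.126], TCP at [0.202, 0.592, 0.245] pointing down, gripper open.
Joint ranges: [-2.98, 2.98], [-0.91, 2.08], [0.09, 2.57], [-1.24, 4.39], [0.2, 2.65], [-2.68, 2.68]. Speed limits (rad/s): [2.57, 2.57, 3.01, 3.14, 3.14, 3.14].

### API

Orientations are given as a 3x3 rotation matrix whose columns are the frame's x, y, z axes.
In Python, from cell import ctrl gives the robot as it stands.
- The arm moves only by the tool servo_tool, never from a script. Its argument "series" is one flat list of numbers, 7 for each row, row after row: the shift along the tool's x, y, z in cm, then the turn, a rotation vector about the tool's x, y, z in degrees, then the finger opening in cm, from 0 to 8.54. A call has 1 to 20 rows; each row shifts and turns the commanded pose from where the row before left it, along the tool's axes as they then stand; what a row does not reach is not made up. A row lasts 1/10 s, in which the tool goes at most 50 mm and 8.59 degrees, less where a joint would pass 70% of its speed; a pose out of reach is approached as far as the arm can. A call with a gripper value outside its range is refused whole. The fingers move at their own pace and stop on an object; the grip force is fixed at half the most. Time passes only in rows, so rows that do not move let the fingers close. It gives the time, the measured TCP pose, the force, the opening and the grip force at its end, in the units of the state.
- ctrl.observe(): the state, without advancing time (a new reading comes with each control period).
- ctrl.capture(name): name is "side" or "top" or "wrist"; returns the picture (480x640x3 uint8, red, green, blue); there is no depth.
- ctrl.camera_model(name): a dict with "camera_matrix" (3x3 intrinsics, pixels), "distortion" ([k1, k2, p1, p2, k3] as OpenCV has them; the pictures are not rectified), "view" (4x4, takes a point from world to camera coordinates). Camera axes: x right, y down, z forward; pixel columns grow to the right and rows downward; lengths in m; the calibration is good to about 2 mm. A picture is of the moment at which its call begins: read the wrist's pose just before it. camera_model takes no time and is no camera call; for the wrist camera it gives the pose at the moment of the call.
- ctrl.hand_in(): hands the job in; it is judged then, once.
Trained networks look in the newest picture that a camera, given by its name, has taken for a name from the list of things; names that differ only in an ending like _2 or _b are one class to them, and where a whole thing is asked for, a point or a joint stands for the part that bears it (a point fixed in the world has none). Each returns a list of dicts, best first, with "score" (0 to 1); they miss things now and then, are a little off and sometimes report something else, mostly with a low value. They report only what shows in the picture. A call takes as long as a camera call. They do not tell look-alikes from the thing itself.
- ctrl.trace(camera, thing): "pixels" (480x640 bool, what is visible of it) and "at" ([column, row] in pixels, amid what is visible of it).
- ctrl.spot_point(camera, thing): "at" ([column, row] in pixels: a listed point, or the origin of a listed thing).
The state is a dict: "clock": time; "joint_pos": joint angles; "joint_velocities": joint speeds; "effort": joint torques, N m; "ee_pos": TCP position; "tcp_rot": TCP orientation; "contact_force": force on the tool from outside, world axes, zero at the start; "torque": the same for the moment, N m; "gripper_width": finger opening in m; "grasp_force": force on a finger pad.
Only numpy, scipy, OpenCV 4.12 (cv2) and the standard library are available. Lean on these libraries where they do the work, as an engineer would, in place of code of your own. Each camera call takes 0.05 s, during which the arm holds its last target. There are 200 camera calls.

### The job

The power supply has been stripped for rebuild: put each of its four loose parts - the transformer, the finned heat sink, and the left-hand and right-hand mounting brackets - into the foam nest whose pocket is cut to its shape, turned to match and sitting flat on the pocket's floor. The two brackets are mirror images, so see that each goes into the pocket of its own hand. Leave the flux bottle and the solder spool standing where they are.

Things in the scene. Friction and masses are not known exactly. Their poses are not given: they have to be found in the camera images.
- bracket_left_center (a point): Left-hand bracket: grey steel channel 92 (x) x 24 (y) x 40 mm high, closed top, open ends, 0.13 kg; flat screw tab 3 mm thick at floor level at its +x end, x 16 to 46, y +12 to +40 mm. Seen with that end pointing away from you, the tab is on the left. Point: mid-channel, half-way up (20 mm), z up. Pinch across y, fingertips over 8 mm above its underside so that they clear the foam's rim.
- bracket_right_center (a point): Right-hand bracket: grey steel channel 92 (x) x 24 (y) x 40 mm high, closed top, open ends, 0.13 kg; flat screw tab 3 mm thick at floor level at its +x end, x 16 to 46, y -12 to -40 mm. Seen with that end pointing away from you, the tab is on the right. Point: mid-channel, half-way up (20 mm), z up. Pinch across y, fingertips over 8 mm above its underside so that they clear the foam's rim.
- heatsink_center (a point): Finned heat sink: black aluminium, 96 (x, along the fins) x 44 (y) x 45 mm high, six fins upwards, 0.22 kg. Point: its centre, half-way up (22.5 mm), z up. Pinch across the outer fins (y), fingertips over 8 mm above its underside so that they clear the foam's rim. Either way round is right.
- transformer_center (a point): Mains transformer, 55 mm high, 0.5 kg: dark laminated core 66 (x) x 24 mm, yellow taped winding 46 x 46 mm from 10 to 47 mm up, steel foot plate 70 (x) x 50 (y) x 3 mm. Point: its centre, half-way up (27.5 mm), z up. Pinch the winding's flat sides (46 mm, along y), fingertips over 8 mm above its underside so that they clear the foam's rim. Either way round is right.
- nest_left_pocket (a point): Fixed foam nest, 136 x 96 x 14 mm, charcoal over light grey, long side along x, for the left-hand bracket: L-shaped pocket, slot 108 (x) x 40 mm (y) with a bay for the tab, 46 mm long, 28 mm deep, on the +y side at the +x end. Pocket 8 mm deep, 8 mm wider all round than its part. Point on its floor, 6 mm above the bench, mid-slot, 14 mm from the block's centre. Axes as those of the bracket when it lies in it, the same way round.
- nest_right_pocket (a point): Fixed foam nest, 136 x 96 x 14 mm, charcoal over light grey, long side along x, for the right-hand bracket: L-shaped pocket, slot 108 (x) x 40 mm (y) with a bay for the tab, 46 mm long, 28 mm deep, on the -y side at the +x end. Pocket 8 mm deep, 8 mm wider all round than its part. Point on its floor, 6 mm above the bench, mid-slot, 14 mm from the block's centre. Axes as those of the bracket when it lies in it, the same way round.
- nest_heatsink_pocket (a point): Fixed foam nest, 136 x 96 x 14 mm, charcoal over light grey, long side along x, for the heat sink: long rectangular pocket 112 (x) x 60 mm (y). Pocket 8 mm deep, 8 mm wider all round than its part. Point on its floor, 6 mm above the bench, at the middle; x along its length, z up.
- nest_transformer_pocket (a point): Fixed foam nest, 136 x 96 x 14 mm, charcoal over light grey, long side along x, for the transformer: nearly square pocket 86 (x) x 66 mm (y). Pocket 8 mm deep, 8 mm wider all round than its part. Point on its floor, 6 mm above the bench, at the middle; the 70 mm side of the foot plate goes along x, z up.
- flux_bottle_center (a point): Small amber glass flux bottle with a black cap, 34 mm across, 78 mm tall, loose, standing among the nests. This point is half-way up. Not to be moved.
- solder_spool_center (a point): Spool of solder standing on end, white flanges 54 mm across, 42 mm tall, loose, among the nests. This point is half-way up. Not to be moved. Apart from these, low loose things up to 40 mm tall (tip cleaner, capacitor, screw cup, screwdriver, cutters) lie about.
There are look-alikes about, which are no part of the job. Leave any pink or red look-alike of the part that bears heatsink_center alone.

How it is judged:
At the end, for the whole second after the job is handed in: Transformer, heat sink, left-hand and right-hand bracket each sit in their own nest: centre within 14 mm of the pocket's centre seen from above, upright within 0.08 rad, flat on the pocket's floor (within 3 mm), long side along the pocket's within 0.35 rad, at rest (horizontal distance between bracket_left_center and nest_left_pocket below 0.014 m and z of bracket_left_center in the frame of nest_left_pocket below 0.023 m and angle between each of bracket_left_center, bracket_right_center, heatsink_center, transformer_center's own z axis and vertical below 0.08 rad and angle between the x axis of bracket_left_center and the x axis of nest_left_pocket, either way round below 0.35 rad and linear speed of each of bracket_left, bracket_right, heatsink, transformer below 0.02 m/s and horizontal distance between bracket_right_center and nest_right_pocket below 0.014 m and z of bracket_right_center in the frame of nest_right_pocket below 0.023 m and angle between the x axis of bracket_right_center and the x axis of nest_right_pocket, either way round below 0.35 rad and horizontal distance between heatsink_center and nest_heatsink_pocket below 0.014 m and z of heatsink_center in the frame of nest_heatsink_pocket below 0.0255 m and angle between the x axis of heatsink_center and the x axis of nest_heatsink_pocket, either way round below 0.35 rad and horizontal distance between transformer_center and nest_transformer_pocket below 0.014 m and z of transformer_center in the frame of nest_transformer_pocket below 0.0305 m and angle between the x axis of transformer_center and the x axis of nest_transformer_pocket, either way round below 0.35 rad); the robot touches nothing.
It fails at once if the flux bottle is pushed more than 30 mm or tipped over (distance of flux_bottle_center from where it was at the start of the episode above 0.03 m or angle between flux_bottle_center's own z axis and vertical above 0.5 rad).
It fails at once if the solder spool is pushed more than 30 mm or tipped over (distance of solder_spool_center from where it was at the start of the episode above 0.03 m or angle between solder_spool_center's own z axis and vertical above 0.5 rad).
It also fails if it takes over 102 s, if anything falls off the work surface, if the arm or the gripper's body presses on something with over 40 N, if the wrist force passes 120 N, or if a joint passes its speed limit or range.

## Working session

There is one attempt and no reset: what is moved stays moved. The work goes in short steps, Python scripts to look and compute and a tool call to move; the robot and the scene stay as the last step left them, time stands still between calls to the robot, and variables do not carry over. Pictures are saved under pics/ and viewed, at most 14 in all, crops included, and the job is handed in when it is done.

Besides the shell and the picture viewer there is one more tool, called as name(argument=value, ...) on one line, values as JSON. servo_tool: Moves the arm, as the interface text tells. Its arguments: {"type":"object","properties":{"series":{"type":"array"}},"required":["series"]}

```bash
mkdir -p pics; cat > h.py <<'E'
import numpy as np, cv2
from cell import ctrl
def save(cam,name):
    im=ctrl.capture(cam); cv2.imwrite(f'pics/{name}.png',im[:,:,::-1]); return im
def ray(cam,uv,z,M=None):
    M=M or ctrl.camera_model(cam)
    n=cv2.undistortPoints(np.array([[uv]],float),np.array(M['camera_matrix']),np.array(M['distortion']))[0,0]
    V=np.array(M['view']);R,t=V[:3,:3],V[:3,3]
    d=R.T@np.array([n[0],n[1],1]);o=-R.T@t
    return o+d*(z-o[2])/d[2]
def proj(cam,P,M=None):
    M=M or ctrl.camera_model(cam);V=np.array(M['view'])
    return cv2.projectPoints(np.array(P,float).reshape(-1,1,3),cv2.Rodrigues(V[:3,:3])[0],V[:3,3],np.array(M['camera_matrix']),np.array(M['distortion']))[0][:,0]
E
python3 - <<'E'
from h import *
save('top','top0');save('side','side0')
Z=dict(bracket_left_center=.02,bracket_right_center=.02,heatsink_center=.0225,transformer_center=.0275,nest_left_pocket=.006,nest_right_pocket=.006,nest_heatsink_pocket=.006,nest_transformer_pocket=.006,flux_bottle_center=.039,solder_spool_center=.021)
for k,z in Z.items():
    for c in ['top']:
        for d in ctrl.spot_point(c,k)[:4]: print(k,c,round(d['score'],2),np.round(d['at']),np.round(ray(c,d['at'],z),3))
print(ctrl.observe()['tcp_rot'],ctrl.observe()['clock'])
E
```

```text
bracket_left_center top 0.7 [206. 261.] [0.367 0.296 0.02 ]
bracket_right_center top 0.83 [296. 230.] [0.445 0.087 0.02 ]
bracket_right_center top 0.3 [272. 154.] [0.623 0.148 0.02 ]
heatsink_center top 0.87 [506. 146.] [ 0.653 -0.405  0.022]
heatsink_center top 0.79 [504. 334.] [ 0.212 -0.397  0.022]
heatsink_center top 0.65 [448. 256.] [ 0.39  -0.266  0.022]
heatsink_center top 0.63 [437. 320.] [ 0.242 -0.242  0.022]
transformer_center top 0.59 [374. 226.] [ 0.456 -0.094  0.028]
nest_left_pocket top 0.86 [165. 213.] [0.48  0.402 0.006]
nest_right_pocket top 0.57 [504. 215.] [ 0.49  -0.403  0.006]
nest_heatsink_pocket top 0.69 [397. 152.] [ 0.636 -0.15   0.006]
nest_transformer_pocket top 0.89 [272. 154.] [0.628 0.149 0.006]
nest_transformer_pocket top 0.22 [401. 151.] [ 0.639 -0.158  0.006]
flux_bottle_center top 0.71 [458. 167.] [ 0.595 -0.288  0.039]
solder_spool_center top 0.69 [210. 168.] [0.588 0.295 0.021]
solder_spool_center top 0.36 [374. 228.] [ 0.452 -0.096  0.021]
[[-9.46425199e-01  3.22923121e-01 -2.89206385e-05]
 [ 3.22923121e-01  9.46425199e-01 -1.56143497e-05]
 [ 2.23289865e-05 -2.41169569e-05 -9.99999999e-01]] 0.6
```

```bash
python3 - <<'E'
import cv2
im=cv2.imread('pics/top0.png')[110:380,110:550]
cv2.imwrite('pics/top0c.png',cv2.resize(im,(800,491),interpolation=cv2.INTER_CUBIC))
E
```

```text
(no output)
```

View pics/top0c.png

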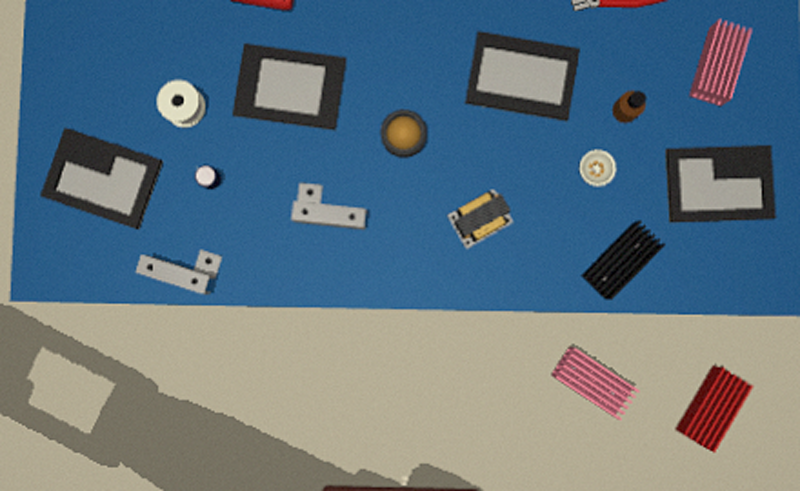

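View pics/side0.png

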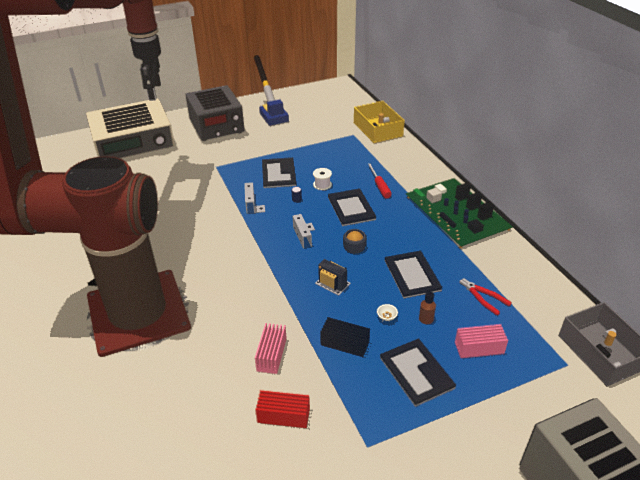

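```bash
cat > fit.py <<'E'
from h import *
from scipy.optimize import minimize
def box(x0,x1,y0,y1,z0,z1): return [[x,y,z] for x in(x0,x1) for y in(y0,y1) for z in(z0,z1)]
m=1e-3
NEST=[box(-68,68,-48,48,0,14)]
MODEL=dict(bracket_left_center=[box(-46,46,-12,12,0,40),box(16,46,12,40,0,3)],
 bracket_right_center=[box(-46,46,-12,12,0,40),box(16,46,-40,-12,0,3)],
 heatsink_center=[box(-48,48,-22,22,0,45)],
 transformer_center=[box(-33,33,-12,12,0,55),box(-23,23,-23,23,10,47),box(-35,35,-25,25,0,3)],
 nest_left_pocket=[box(-68,68,-34,62,-6,8)],nest_right_pocket=[box(-68,68,-62,34,-6,8)],
 nest_heatsink_pocket=[box(-68,68,-48,48,-6,8)],nest_transformer_pocket=[box(-68,68,-48,48,-6,8)])
def render(cam,name,p,M,S=4):
    c,s=np.cos(p[2]),np.sin(p[2]);im=np.zeros((480,640),np.uint8)
    z0=.006 if 'nest' in name else 0
    out=np.zeros((480*S,640*S),np.uint8)
    for b in MODEL[name]:
        P=np.array(b)*m;Q=np.c_[P[:,0]*c-P[:,1]*s+p[0],P[:,0]*s+P[:,1]*c+p[1],P[:,2]+z0]
        h=cv2.convexHull(((proj(cam,Q,M)+.5)*S).astype(np.int32));cv2.fillConvexPoly(out,h,255)
    return cv2.resize(out,(640,480),interpolation=cv2.INTER_AREA)/255.
def fit(cam,name,mask,xy,yaws=np.arange(0,6.28,np.pi/6)):
    M=ctrl.camera_model(cam);mask=mask.astype(float)
    def cost(p):
        r=render(cam,name,p,M);return 1-np.minimum(r,mask).sum()/np.maximum(r,mask).sum()
    st=sorted((cost([*xy,y]),y) for y in yaws)[:3]
    best=min((minimize(cost,[*xy,y],method='Nelder-Mead',options=dict(initial_simplex=np.array([[*xy,y]]*4)+np.array([[0,0,0],[.01,0,0],[0,.01,0],[0,0,.2]]),maxiter=120)) for _,y in st),key=lambda r:r.fun)
    return best.x,best.fun
E
python3 - <<'E'
from fit import *
import json
X=dict(bracket_left_center=(.367,.296),bracket_right_center=(.445,.087),heatsink_center=(.39,-.266),transformer_center=(.456,-.094),
 nest_left_pocket=(.48,.402),nest_right_pocket=(.49,-.403),nest_heatsink_pocket=(.636,-.15),nest_transformer_pocket=(.628,.149))
ctrl.capture('top');M=ctrl.camera_model('top');R={}
for k,xy in X.items():
    T=ctrl.trace('top',k);u=proj('top',[[*xy,.01]],M)[0]
    T=sorted(T,key=lambda d:np.hypot(*(np.array(d['at'])-u)))
    if not T: print(k,'none');continue
    x,f=fit('top',k,T[0]['pixels'],xy)
    R[k]=list(x);print(k,len(T),np.round(T[0]['at']),T[0]['pixels'].sum(),'xy',np.round(x[:2],4),'yaw',round(np.degrees(x[2]),1),'1-iou',round(f,3))
json.dump(R,open('poses.json','w'))
E
```

```text
bracket_left_center 2 [208. 256.] 620 xy [0.3702 0.2963] yaw 255.3 1-iou 0.118
bracket_right_center 1 [285. 227.] 621 xy [0.4488 0.0975] yaw 84.3 1-iou 0.068
heatsink_center 4 [451. 255.] 928 xy [ 0.3971 -0.2752] yaw 135.4 1-iou 0.049
transformer_center 1 [374. 229.] 625 xy [ 0.451  -0.0958] yaw 122.3 1-iou 0.067
nest_left_pocket 1 [165. 210.] 2283 xy [0.4813 0.4062] yaw 252.1 1-iou 0.035
nest_right_pocket 1 [504. 211.] 2394 xy [ 0.4858 -0.4091] yaw 93.1 1-iou 0.04
nest_heatsink_pocket 1 [400. 151.] 2193 xy [ 0.637  -0.1472] yaw 79.9 1-iou 0.075
nest_transformer_pocket 1 [272. 154.] 2231 xy [0.6198 0.1567] yaw 83.8 1-iou 0.056
```

```bash
python3 - <<'E'
from fit import *
import json
R=json.load(open('poses.json'));M=ctrl.camera_model('top');S=3
im=cv2.imread('pics/top0.png');big=cv2.resize(im,None,fx=S,fy=S,interpolation=cv2.INTER_CUBIC)
for k,p in R.items():
    r=cv2.resize(render('top',k,p,M),None,fx=S,fy=S);C=cv2.findContours((r>.5).astype(np.uint8),0,2)[0];cv2.drawContours(big,C,-1,(0,255,0),1)
L=big[125*S:285*S,120*S:340*S];Rr=big[125*S:285*S,340*S:560*S]
cv2.imwrite('pics/ovL.png',L);cv2.imwrite('pics/ovR.png',Rr)
E
```

```text
(no output)
```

View pics/ovL.png

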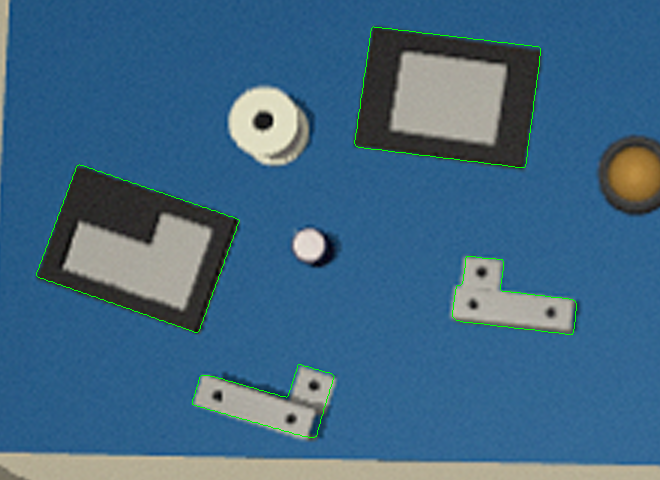

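View pics/ovR.png

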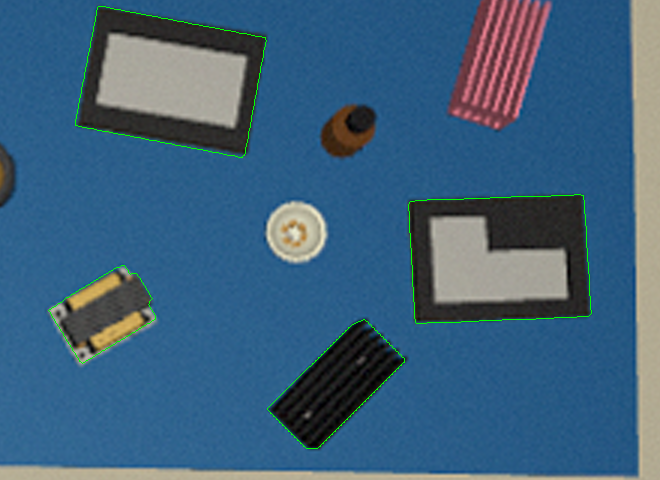

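```bash
cat > plan.py <<'E'
import sys,json
from h import *
R=json.load(open('poses.json'))
o=ctrl.observe();p=np.array(o['ee_pos']);T=np.array(o['tcp_rot']);y0=np.degrees(np.arctan2(T[1,0],T[0,0]))
print('t',o['clock'],'tcp',np.round(p,4),'yaw',round(y0,2),'tilt',np.round(T[2,:2],4),'w',round(o['gripper_width'],4),'F',np.round(o['contact_force'],1))
for k in sys.argv[1:]:
    n,_,add=k.partition('+');x,y,w=R[n];w=np.degrees(w)+float(add or 0)
    turn=(y0-w+180)%360-180
    if not add and abs(turn)>90: turn-=180*np.sign(turn); 
    yaw=y0-turn;a=np.radians(yaw);d=np.array([x,y])-p[:2]
    c,s=np.cos(a),np.sin(a);j6=(np.degrees(np.arctan2(y,x))+90-yaw+180)%360-180
    b=np.radians(y0);C,S=np.cos(b),np.sin(b)
    print(n,'turn',round(turn,1),'then dx,dy cm',np.round([100*(d[0]*c+d[1]*s),100*(d[0]*s-d[1]*c)],2),'| before turn',np.round([100*(d[0]*C+d[1]*S),100*(d[0]*S-d[1]*C)],2),'j6',round(j6))
    y0,p=yaw,np.array([x,y,0])
E
python3 plan.py bracket_left_center
```

```text
t 1.05 tcp [0.2018 0.5915 0.2453] yaw 161.16 tilt [-0.  0.] w 0.0856 F [-0.2 -0.1 -0.3]
bracket_left_center turn 85.8 then dx,dy cm [-24.29  23.77] | before turn [-25.47 -22.5 ] j6 53
```

servo_tool(series=[0, 0, 0, 0, 0, 7.8, 8.5, 0, 0, 0, 0, 0, 7.8, 8.5, 0, 0, 0, 0, 0, 7.8, 8.5, 0, 0, 0, 0, 0, 7.8, 8.5, 0, 0, 0, 0, 0, 7.8, 8.5, 0, 0, 0, 0, 0, 7.8, 8.5, 0, 0, 0, 0, 0, 7.8, 8.5, 0, 0, 0, 0, 0, 7.8, 8.5, 0, 0, 0, 0, 0, 7.8, 8.5, 0, 0, 0, 0, 0, 7.8, 8.5, 0, 0, 0, 0, 0, 7.8, 8.5, -2.7, 2.64, 0, 0, 0, 0, 8.5, -2.7, 2.64, 0, 0, 0, 0, 8.5, -2.7, 2.64, 0, 0, 0, 0, 8.5, -2.7, 2.64, 0, 0, 0, 0, 8.5, -2.7, 2.64, 0, 0, 0, 0, 8.5, -2.7, 2.64, 0, 0, 0, 0, 8.5, -2.7, 2.64, 0, 0, 0, 0, 8.5, -2.7, 2.64, 0, 0, 0, 0, 8.5, -2.7, 2.64, 0, 0, 0, 0, 8.5])

```text
clock: 3.05
ee_pos: [0.3708, 0.295, 0.2456]
tcp_rot: [[0.252, 0.968, 0.001], [0.968, -0.252, 0.0], [0.0, 0.001, -1.0]]
contact_force: [0.8, 0.0, 0.8]
gripper_width: 0.0847
grasp_force: 0.0
```

```bash
python3 plan.py bracket_left_center nest_left_pocket
```

```text
t 3.05 tcp [0.3708 0.295  0.2456] yaw 75.38 tilt [0.0005 0.0006] w 0.0847 F [0.8 0.  0.8]
bracket_left_center turn 0.1 then dx,dy cm [ 0.11 -0.09] | before turn [ 0.11 -0.09] j6 53
nest_left_pocket turn 3.3 then dx,dy cm [13.87  7.18] | before turn [13.44  7.96] j6 58
```

servo_tool(series=[0.1, -0.1, 3.65, 0, 0, 0, 8.5, 0, 0, 3.65, 0, 0, 0, 8.5, 0, 0, 3.65, 0, 0, 0, 8.5, 0, 0, 3.65, 0, 0, 0, 8.5, 0, 0, 3.65, 0, 0, 0, 8.5, 0, 0, 3.65, 0, 0, 0, 8.5, 0, 0, 0, 0, 0, 0, 8.5, 0, 0, 0, 0, 0, 0, 1.5, 0, 0, 0, 0, 0, 0, 1.5, 0, 0, 0, 0, 0, 0, 1.5, 0, 0, 0, 0, 0, 0, 1.5, 0, 0, 0, 0, 0, 0, 1.5, 0, 0, 0, 0, 0, 0, 1.5, 0, 0, 0, 0, 0, 0, 1.5, 0, 0, 0, 0, 0, 0, 1.5])

```text
clock: 4.55
ee_pos: [0.3709, 0.2984, 0.0282]
tcp_rot: [[0.253, 0.968, 0.003], [0.968, -0.253, 0.002], [0.002, 0.002, -1.0]]
contact_force: [-1.5, -1.1, 7.8]
gripper_width: 0.023
grasp_force: 59.0
```

servo_tool(series=[0, 0, -2, 0, 0, 0, 1.5, 0, 0, -4, 0, 0, 0, 1.5, 0, 0, -4, 0, 0, 0, 1.5, 2.65, 1.6, 0, 0, 0, 0, 1.5, 2.65, 1.6, 0, 0, 0, 0, 1.5, 2.65, 1.6, 0, 0, 0, 0, 1.5, 2.65, 1.6, 0, 0, 0, 0, 1.5, 2.65, 1.6, 0, 0, 0, 0, 1.5, 0, 0, 0, 0, 0, 3.3, 1.5, 0, 0, 0, 0, 0, 0, 1.5, 0, 0, 0, 0, 0, 0, 1.5])

```text
clock: 5.65
ee_pos: [0.4801, 0.4053, 0.1262]
tcp_rot: [[0.307, 0.952, -0.0], [0.952, -0.307, -0.0], [-0.0, -0.0, -1.0]]
contact_force: [-0.5, 0.7, -1.5]
gripper_width: 0.0229
grasp_force: 58.6
```

```bash
python3 plan.py nest_left_pocket; python3 -c "
from h import *
save('wrist','w1')"
```

```text
t 5.65 tcp [0.4801 0.4053 0.1262] yaw 72.14 tilt [-0.0005 -0.0004] w 0.0229 F [-0.5  0.7 -1.5]
nest_left_pocket turn 0.1 then dx,dy cm [0.12 0.09] | before turn [0.12 0.09] j6 58
```

View pics/w1.png

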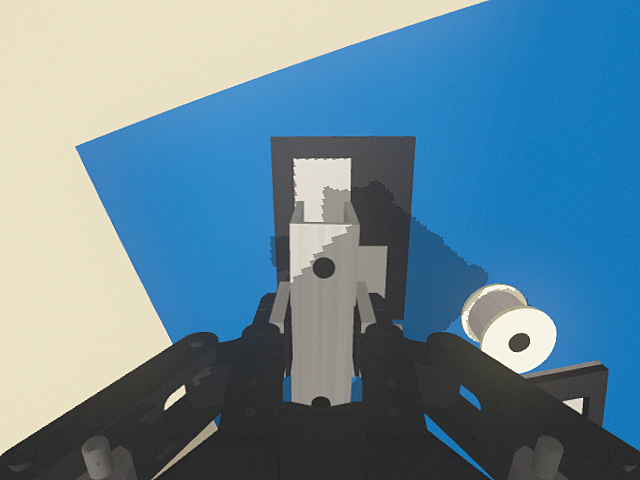

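servo_tool(series=[0.12, 0.09, 2.7, 0, 0, 0, 1.5, 0, 0, 2.7, 0, 0, 0, 1.5, 0, 0, 2.0, 0, 0, 0, 1.5, 0, 0, 1.0, 0, 0, 0, 1.5, 0, 0, 0.7, 0, 0, 0, 1.5, 0, 0, 0, 0, 0, 0, 1.5, 0, 0, 0.1, 0, 0, 0, 1.5, 0, 0, 0, 0, 0, 0, 5.0, 0, 0, 0, 0, 0, 0, 5.0, 0, 0, 0, 0, 0, 0, 5.0, 0, 0, 0, 0, 0, 0, 5.0, 0, 0, 0, 0, 0, 0, 5.0, 0, 0, 0, 0, 0, 0, 5.0])

```text
clock: 7.0
ee_pos: [0.4817, 0.4064, 0.0343]
tcp_rot: [[0.308, 0.951, -0.0], [0.951, -0.308, -0.0], [-0.0, -0.0, -1.0]]
contact_force: [0.6, 0.5, 0.5]
gripper_width: 0.0501
grasp_force: 0.0
```

servo_tool(series=[0, 0, -3, 0, 0, 0, 5.0, 0, 0, -4.5, 0, 0, 0, 8.5, 0, 0, -4.5, 0, 0, 0, 8.5, -3.8, 0.8, 0, 0, 0, 0, 8.5, -3.8, 0.8, 0, 0, 0, 0, 8.5, -3.8, 0.8, 0, 0, 0, 0, 8.5, -3.8, 0.8, 0, 0, 0, 0, 8.5, -3.8, 0.8, 0, 0, 0, 0, 8.5, -3.8, 0.8, 0, 0, 0, 0, 8.5, -3.8, 0.8, 0, 0, 0, 0, 8.5, -3.8, 0.8, 0, 0, 0, 0, 8.5, 0, 0, 0, 0, 0, -6.1, 8.5, 0, 0, 0, 0, 0, -6.1, 8.5, 0, 0, 0, 0, 0, 0, 8.5])

```text
clock: 8.4
ee_pos: [0.449, 0.097, 0.1545]
tcp_rot: [[0.1, 0.995, 0.0], [0.995, -0.1, 0.0], [0.0, 0.0, -1.0]]
contact_force: [0.5, 0.7, -0.4]
gripper_width: 0.0849
grasp_force: 0.0
```

```bash
python3 plan.py bracket_right_center nest_right_pocket; python3 - <<'E'
from fit import *
im=save('top','top1')
R=[d for d in ctrl.trace('top','bracket_left_center') if abs(d['at'][0]-165)<40 and abs(d['at'][1]-211)<40]
for d in R: print(d['score'],*fit('top','bracket_left_center',d['pixels'],(.481,.406),np.radians([70,250])))
E
```

```text
t 8.4 tcp [0.449  0.097  0.1545] yaw 84.25 tilt [0.0001 0.0003] w 0.0849 F [ 0.5  0.7 -0.4]
bracket_right_center turn -0.1 then dx,dy cm [ 0.04 -0.02] | before turn [ 0.04 -0.02] j6 18
nest_right_pocket turn -8.8 then dx,dy cm [-50.79   0.95] | before turn [-50.05   8.69] j6 -43
0.75 [0.48314213 0.405712   4.36869444] 0.12451508487558993
```

servo_tool(series=[0, 0, 3.6, 0, 0, 0, 8.5, 0, 0, 4, 0, 0, 0, 8.5, 0, 0, 4, 0, 0, 0, 8.5, 0, 0, 1, 0, 0, 0, 8.5, 0, 0, 0, 0, 0, 0, 8.5, 0, 0, 0, 0, 0, 0, 1.5, 0, 0, 0, 0, 0, 0, 1.5, 0, 0, 0, 0, 0, 0, 1.5, 0, 0, 0, 0, 0, 0, 1.5, 0, 0, 0, 0, 0, 0, 1.5, 0, 0, 0, 0, 0, 0, 1.5, 0, 0, 0, 0, 0, 0, 1.5, 0, 0, 0, 0, 0, 0, 1.5, 0, 0, -2, 0, 0, 0, 1.5, 0, 0, -4, 0, 0, 0, 1.5, 0, 0, -4, 0, 0, 0, 1.5, 0, 0, 0, 0, 0, 0, 1.5])

```text
clock: 10.2
ee_pos: [0.4532, 0.0977, 0.1343]
tcp_rot: [[0.1, 0.995, 0.011], [0.995, -0.1, 0.0], [0.002, 0.011, -1.0]]
contact_force: [1.5, -0.4, 0.1]
gripper_width: 0.023
grasp_force: 59.1
```

servo_tool(series=[-3.85, 0.64, 0, 0, 0, 0, 1.5, -3.85, 0.64, 0, 0, 0, 0, 1.5, -3.85, 0.64, 0, 0, 0, 0, 1.5, -3.85, 0.64, 0, 0, 0, 0, 1.5, -3.85, 0.64, 0, 0, 0, 0, 1.5, -3.85, 0.64, 0, 0, 0, 0, 1.5, -3.85, 0.64, 0, 0, 0, 0, 1.5, -3.85, 0.64, 0, 0, 0, 0, 1.5, -3.85, 0.64, 0, 0, 0, 0, 1.5, -3.85, 0.64, 0, 0, 0, 0, 1.5, -3.85, 0.64, 0, 0, 0, 0, 1.5, -3.85, 0.64, 0, 0, 0, 0, 1.5, -3.85, 0.64, 0, 0, 0, 0, 1.5, 0, 0, 0, 0, 0, -4.4, 1.5, 0, 0, 0, 0, 0, -4.4, 1.5, 0, 0, 0, 0, 0, 0, 1.5, 0, 0, 0, 0, 0, 0, 1.5])

```text
clock: 11.9
ee_pos: [0.4813, -0.4084, 0.1275]
tcp_rot: [[-0.051, 0.999, -0.001], [0.999, 0.051, 0.001], [0.001, -0.001, -1.0]]
contact_force: [0.4, 0.3, -1.0]
gripper_width: 0.023
grasp_force: 59.0
```

```bash
python3 plan.py nest_right_pocket; python3 -c "
from h import *
save('wrist','w2')"
```

```text
t 11.9 tcp [ 0.4813 -0.4084  0.1275] yaw 92.95 tilt [ 0.001  -0.0008] w 0.023 F [ 0.4  0.3 -1. ]
nest_right_pocket turn -0.1 then dx,dy cm [-0.1   0.44] | before turn [-0.1   0.44] j6 -43
```

View pics/w2.png

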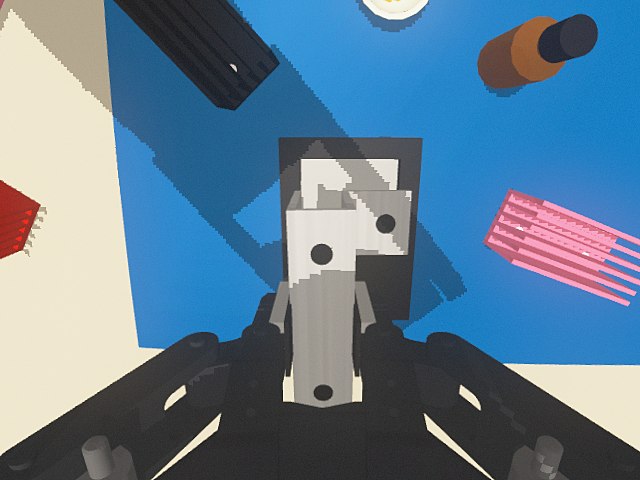

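servo_tool(series=[-0.1, 0.44, 2.7, 0, 0, 0, 1.5, 0, 0, 2.7, 0, 0, 0, 1.5, 0, 0, 2.0, 0, 0, 0, 1.5, 0, 0, 1.0, 0, 0, 0, 1.5, 0, 0, 0.7, 0, 0, 0, 1.5, 0, 0, 0, 0, 0, 0, 1.5, 0, 0, 0.15, 0, 0, 0, 1.5, 0, 0, 0, 0, 0, 0, 1.5, 0, 0, 0, 0, 0, 0, 5.0, 0, 0, 0, 0, 0, 0, 5.0, 0, 0, 0, 0, 0, 0, 5.0, 0, 0, 0, 0, 0, 0, 5.0, 0, 0, 0, 0, 0, 0, 5.0, 0, 0, 0, 0, 0, 0, 5.0])

```text
clock: 13.35
ee_pos: [0.4861, -0.4096, 0.0358]
tcp_rot: [[-0.053, 0.999, -0.0], [0.999, 0.053, 0.0], [0.0, -0.0, -1.0]]
contact_force: [-0.6, -0.1, -0.5]
gripper_width: 0.0499
grasp_force: 0.0
```

```bash
python3 plan.py heatsink_center nest_heatsink_pocket
```

```text
t 13.35 tcp [ 0.4861 -0.4096  0.0358] yaw 93.06 tilt [ 0. -0.] w 0.0499 F [-0.6 -0.1 -0.5]
heatsink_center turn -42.3 then dx,dy cm [15.77  3.31] | before turn [13.89 -8.17] j6 -80
nest_heatsink_pocket turn 55.5 then dx,dy cm [16.82 21.36] | before turn [-8.08 25.96] j6 -3
```

servo_tool(series=[0, 0, -3, 0, 0, 0, 5.0, 0, 0, -5, 0, 0, 0, 8.5, 0, 0, -5, 0, 0, 0, 8.5, 3.47, -2.04, 0, 0, 0, 0, 8.5, 3.47, -2.04, 0, 0, 0, 0, 8.5, 3.47, -2.04, 0, 0, 0, 0, 8.5, 3.47, -2.04, 0, 0, 0, 0, 8.5, 0, 0, 0, 0, 0, -7.05, 8.5, 0, 0, 0, 0, 0, -7.05, 8.5, 0, 0, 0, 0, 0, -7.05, 8.5, 0, 0, 0, 0, 0, -7.05, 8.5, 0, 0, 0, 0, 0, -7.05, 8.5, 0, 0, 0, 0, 0, -7.05, 8.5, 0, 0, 0, 0, 0, 0, 8.5, 0, 0, 0, 0, 0, 0, 8.5])

```text
clock: 14.85
ee_pos: [0.3972, -0.2753, 0.1658]
tcp_rot: [[-0.709, 0.705, 0.0], [0.705, 0.709, -0.0], [-0.0, -0.0, -1.0]]
contact_force: [0.4, 0.2, 0.2]
gripper_width: 0.0851
grasp_force: 0.0
```

```bash
python3 plan.py heatsink_center nest_heatsink_pocket
```

```text
t 14.85 tcp [ 0.3972 -0.2753  0.1658] yaw 135.17 tilt [-0.0001 -0.    ] w 0.0851 F [0.4 0.2 0.2]
heatsink_center turn -0.2 then dx,dy cm [ 0.01 -0.  ] | before turn [ 0.01 -0.  ] j6 -80
nest_heatsink_pocket turn 55.5 then dx,dy cm [16.82 21.36] | before turn [-8.08 25.96] j6 -3
```

servo_tool(series=[0, 0, 4, 0, 0, 0, 8.5, 0, 0, 4, 0, 0, 0, 8.5, 0, 0, 4, 0, 0, 0, 8.5, 0, 0, 1.6, 0, 0, 0, 8.5, 0, 0, 0, 0, 0, 0, 8.5, 0, 0, 0, 0, 0, 0, 3, 0, 0, 0, 0, 0, 0, 3, 0, 0, 0, 0, 0, 0, 3, 0, 0, 0, 0, 0, 0, 3, 0, 0, 0, 0, 0, 0, 3, 0, 0, 0, 0, 0, 0, 3, 0, 0, 0, 0, 0, 0, 3, 0, 0, 0, 0, 0, 0, 3])

```text
clock: 16.15
ee_pos: [0.3986, -0.2766, 0.0318]
tcp_rot: [[-0.711, 0.703, 0.003], [0.703, 0.711, -0.003], [-0.004, 0.0, -1.0]]
contact_force: [-0.5, 0.7, 6.5]
gripper_width: 0.043
grasp_force: 63.0
```

servo_tool(series=[0, 0, -2, 0, 0, 0, 3, 0, 0, -4, 0, 0, 0, 3, 0, 0, -5, 0, 0, 0, 3, -1.15, 3.71, 0, 0, 0, 0, 3, -1.15, 3.71, 0, 0, 0, 0, 3, -1.15, 3.71, 0, 0, 0, 0, 3, -1.15, 3.71, 0, 0, 0, 0, 3, -1.15, 3.71, 0, 0, 0, 0, 3, -1.15, 3.71, 0, 0, 0, 0, 3, -1.15, 3.71, 0, 0, 0, 0, 3, 0, 0, 0, 0, 0, 7.9, 3, 0, 0, 0, 0, 0, 7.9, 3, 0, 0, 0, 0, 0, 7.9, 3, 0, 0, 0, 0, 0, 7.9, 3, 0, 0, 0, 0, 0, 7.9, 3, 0, 0, 0, 0, 0, 7.9, 3, 0, 0, 0, 0, 0, 7.9, 3, 0, 0, 0, 0, 0, 0, 3, 0, 0, 0, 0, 0, 0, 3])

```text
clock: 18.05
ee_pos: [0.6368, -0.1471, 0.1398]
tcp_rot: [[0.169, 0.986, -0.0], [0.986, -0.169, 0.0], [0.0, -0.0, -1.0]]
contact_force: [-0.7, -0.4, -1.9]
gripper_width: 0.0429
grasp_force: 62.2
```

```bash
python3 plan.py nest_heatsink_pocket; python3 -c "
from h import *
save('wrist','w3')"
```

```text
t 18.05 tcp [ 0.6368 -0.1471  0.1398] yaw 80.26 tilt [ 0.     -0.0002] w 0.0429 F [-0.7 -0.4 -1.9]
nest_heatsink_pocket turn 0.4 then dx,dy cm [-0.01  0.02] | before turn [-0.01  0.02] j6 -3
```

View pics/w3.png

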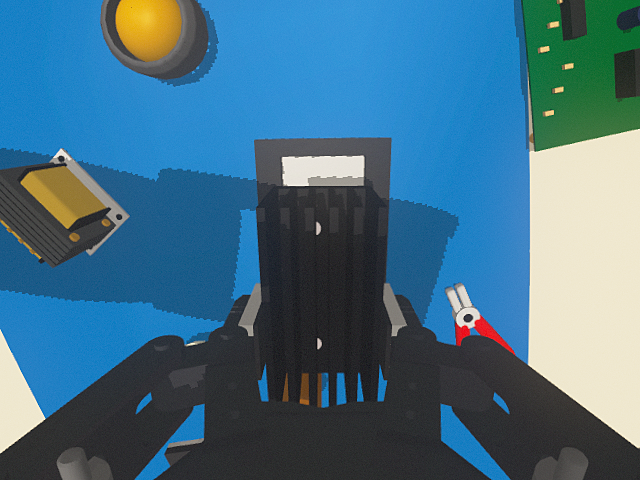

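servo_tool(series=[0, 0, 3.2, 0, 0, 0, 3, 0, 0, 3.0, 0, 0, 0, 3, 0, 0, 2.2, 0, 0, 0, 3, 0, 0, 1.0, 0, 0, 0, 3, 0, 0, 0.6, 0, 0, 0, 3, 0, 0, 0, 0, 0, 0, 3, 0, 0, 0.15, 0, 0, 0, 3, 0, 0, 0, 0, 0, 0, 3, 0, 0, 0, 0, 0, 0, 6.5, 0, 0, 0, 0, 0, 0, 6.5, 0, 0, 0, 0, 0, 0, 6.5, 0, 0, 0, 0, 0, 0, 6.5, 0, 0, 0, 0, 0, 0, 6.5, 0, 0, 0, 0, 0, 0, 6.5])

```text
clock: 19.5
ee_pos: [0.637, -0.1471, 0.0383]
tcp_rot: [[0.173, 0.985, -0.0], [0.985, -0.173, 0.0], [0.0, -0.0, -1.0]]
contact_force: [-0.3, 0.7, -1.4]
gripper_width: 0.0651
grasp_force: 0.0
```

```bash
python3 plan.py transformer_center nest_transformer_pocket
```

```text
t 19.5 tcp [ 0.637  -0.1471  0.0383] yaw 80.06 tilt [ 0. -0.] w 0.0651 F [-0.3  0.7 -1.4]
transformer_center turn -42.2 then dx,dy cm [ 14.27 -12.99] | before turn [  1.84 -19.21] j6 -44
nest_transformer_pocket turn 38.5 then dx,dy cm [26.92 14.07] | before turn [12.33 27.76] j6 20
```

Lift, go over, turn.

servo_tool(series=[0, 0, -3, 0, 0, 0, 6.5, 0, 0, -5, 0, 0, 0, 8.5, 0, 0, -5, 0, 0, 0, 8.5, 0.37, -3.84, 0, 0, 0, 0, 8.5, 0.37, -3.84, 0, 0, 0, 0, 8.5, 0.37, -3.84, 0, 0, 0, 0, 8.5, 0.37, -3.84, 0, 0, 0, 0, 8.5, 0.37, -3.84, 0, 0, 0, 0, 8.5, 0, 0, 0, 0, 0, -7.05, 8.5, 0, 0, 0, 0, 0, -7.05, 8.5, 0, 0, 0, 0, 0, -7.05, 8.5, 0, 0, 0, 0, 0, -7.05, 8.5, 0, 0, 0, 0, 0, -7.05, 8.5, 0, 0, 0, 0, 0, -7.05, 8.5, 0, 0, 0, 0, 0, 0, 8.5, 0, 0, 0, 0, 0, 0, 8.5])

```text
clock: 21.1
ee_pos: [0.4511, -0.0958, 0.1684]
tcp_rot: [[-0.532, 0.846, 0.0], [0.846, 0.532, -0.0], [-0.0, 0.0, -1.0]]
contact_force: [0.5, 0.5, -0.3]
gripper_width: 0.0854
grasp_force: 0.0
```

```bash
python3 plan.py transformer_center nest_transformer_pocket; python3 -c "
from h import *
save('wrist','w4')"
```

```text
t 21.1 tcp [ 0.4511 -0.0958  0.1684] yaw 122.17 tilt [-0.0001  0.0001] w 0.0854 F [ 0.5  0.5 -0.3]
transformer_center turn -0.1 then dx,dy cm [-0.   -0.01] | before turn [-0.   -0.01] j6 -44
nest_transformer_pocket turn 38.5 then dx,dy cm [26.92 14.07] | before turn [12.33 27.76] j6 20
```

View pics/w4.png

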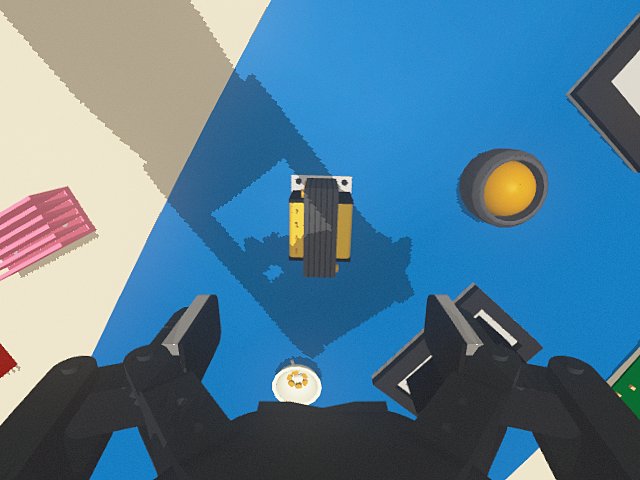

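servo_tool(series=[0, 0, 4, 0, 0, 0, 8.5, 0, 0, 4, 0, 0, 0, 8.5, 0, 0, 4, 0, 0, 0, 8.5, 0, 0, 1.7, 0, 0, 0, 8.5, 0, 0, 0, 0, 0, 0, 8.5, 0, 0, 0, 0, 0, 0, 3, 0, 0, 0, 0, 0, 0, 3, 0, 0, 0, 0, 0, 0, 3, 0, 0, 0, 0, 0, 0, 3, 0, 0, 0, 0, 0, 0, 3, 0, 0, 0, 0, 0, 0, 3, 0, 0, 0, 0, 0, 0, 3, 0, 0, 0, 0, 0, 0, 3])

```text
clock: 22.45
ee_pos: [0.4525, -0.0965, 0.0332]
tcp_rot: [[-0.535, 0.845, 0.003], [0.845, 0.535, -0.002], [-0.003, 0.002, -1.0]]
contact_force: [-2.0, -0.6, 7.2]
gripper_width: 0.0449
grasp_force: 63.2
```

servo_tool(series=[0, 0, -2, 0, 0, 0, 3, 0, 0, -4, 0, 0, 0, 3, 0, 0, -5, 0, 0, 0, 3, 1.54, 3.47, 0, 0, 0, 0, 3, 1.54, 3.47, 0, 0, 0, 0, 3, 1.54, 3.47, 0, 0, 0, 0, 3, 1.54, 3.47, 0, 0, 0, 0, 3, 1.54, 3.47, 0, 0, 0, 0, 3, 1.54, 3.47, 0, 0, 0, 0, 3, 1.54, 3.47, 0, 0, 0, 0, 3, 1.54, 3.47, 0, 0, 0, 0, 3, 0, 0, 0, 0, 0, 7.7, 3, 0, 0, 0, 0, 0, 7.7, 3, 0, 0, 0, 0, 0, 7.7, 3, 0, 0, 0, 0, 0, 7.7, 3, 0, 0, 0, 0, 0, 7.7, 3, 0, 0, 0, 0, 0, 0, 3, 0, 0, 0, 0, 0, 0, 3])

```text
clock: 24.25
ee_pos: [0.6193, 0.1569, 0.1411]
tcp_rot: [[0.103, 0.995, -0.001], [0.995, -0.103, -0.0], [-0.0, -0.001, -1.0]]
contact_force: [-0.6, 0.3, -4.4]
gripper_width: 0.0452
grasp_force: 63.8
```

```bash
python3 plan.py nest_transformer_pocket; python3 -c "
from h import *
save('wrist','w5')"
```

```text
t 24.25 tcp [0.6193 0.1569 0.1411] yaw 84.06 tilt [-0.0001 -0.0005] w 0.0452 F [-0.6  0.3 -4.4]
nest_transformer_pocket turn 0.2 then dx,dy cm [-0.02  0.05] | before turn [-0.02  0.05] j6 20
```

View pics/w5.png

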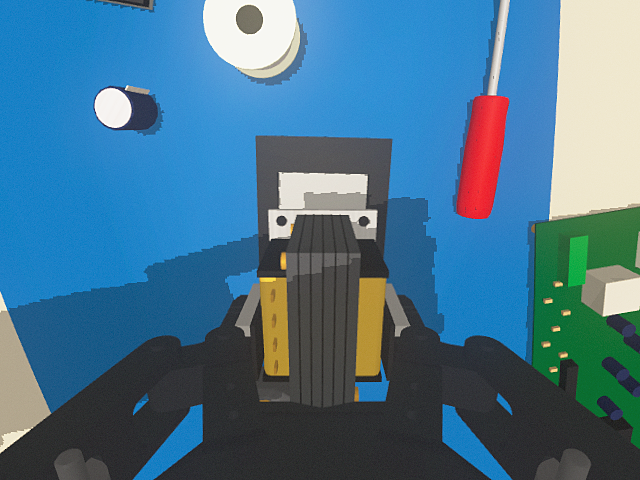

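servo_tool(series=[0, 0.05, 3.2, 0, 0, 0, 3, 0, 0, 3.0, 0, 0, 0, 3, 0, 0, 2.2, 0, 0, 0, 3, 0, 0, 1.0, 0, 0, 0, 3, 0, 0, 0.6, 0, 0, 0, 3, 0, 0, 0, 0, 0, 0, 3, 0, 0, 0.15, 0, 0, 0, 3, 0, 0, 0, 0, 0, 0, 3, 0, 0, 0, 0, 0, 0, 6.5, 0, 0, 0, 0, 0, 0, 6.5, 0, 0, 0, 0, 0, 0, 6.5, 0, 0, 0, 0, 0, 0, 6.5, 0, 0, 0, 0, 0, 0, 6.5, 0, 0, -3, 0, 0, 0, 6.5, 0, 0, -4, 0, 0, 0, 6.5, 0, 0, -5, 0, 0, 0, 6.5, 0, 0, -5, 0, 0, 0, 6.5])

```text
clock: 26.0
ee_pos: [0.6195, 0.1568, 0.211]
tcp_rot: [[0.107, 0.994, -0.001], [0.994, -0.107, -0.0], [-0.0, -0.001, -1.0]]
contact_force: [0.6, -1.1, 0.3]
gripper_width: 0.0653
grasp_force: 0.0
```

servo_tool(series=[-4, -4, 0, 0, 0, 0, 8.5, -4, -4, 0, 0, 0, 0, 8.5, -4, -4, 0, 0, 0, 0, 8.5, -4, -4, 0, 0, 0, 0, 8.5, 0, 0, 0, 0, 0, 0, 8.5, 0, 0, 0, 0, 0, 0, 8.5, 0, 0, 0, 0, 0, 0, 8.5])

```text
clock: 26.7
ee_pos: [0.4655, 0.0316, 0.2106]
tcp_rot: [[0.107, 0.994, 0.002], [0.994, -0.107, 0.0], [0.0, 0.002, -1.0]]
contact_force: [-0.4, 0.2, -0.0]
gripper_width: 0.0852
grasp_force: 0.0
```

```bash
python3 - <<'E'
from h import *
im=save('top','topf');a=im[120:290,130:550,::-1]
cv2.imwrite('pics/topfc.png',cv2.resize(a,(800,324),interpolation=cv2.INTER_CUBIC))
s=save('side','sidef')[140:410,220:520,::-1];cv2.imwrite('pics/sidefc.png',cv2.resize(s,(660,594),interpolation=cv2.INTER_CUBIC))
E
```

```text
(no output)
```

View pics/topfc.png

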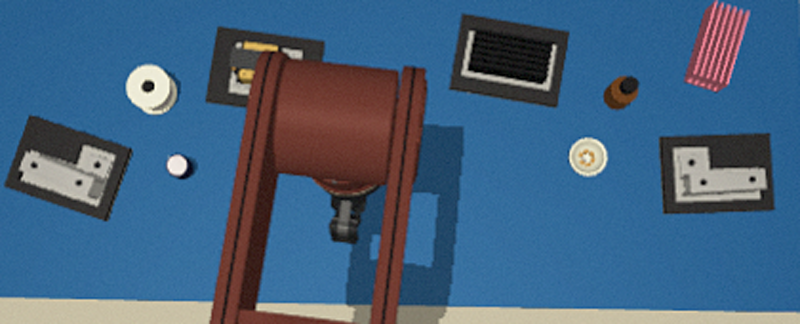

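View pics/sidefc.png

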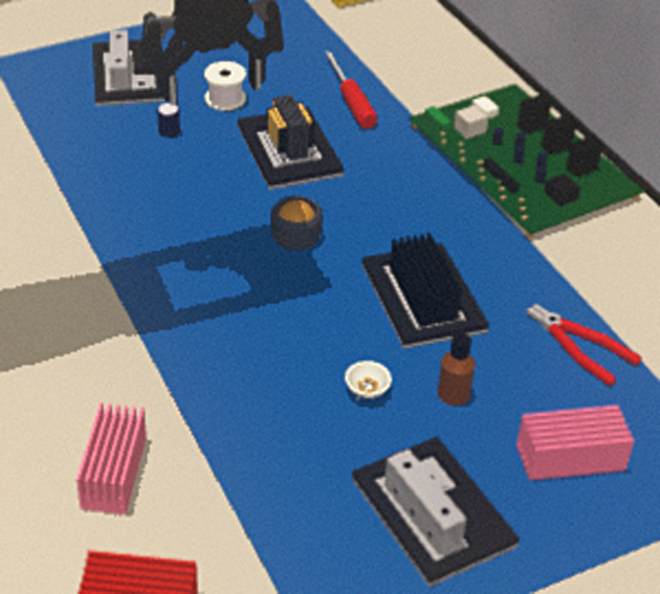

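```bash
python3 - <<'E'
from fit import *
import json
R=json.load(open('poses.json'));M=ctrl.camera_model('top')
ctrl.capture('top')
for k,n in [('bracket_left_center','nest_left_pocket'),('bracket_right_center','nest_right_pocket'),('heatsink_center','nest_heatsink_pocket')]:
    MODEL[k]=[[[x,y,z+6] for x,y,z in b] for b in MODEL[k]]
    u=proj('top',[[*R[n][:2],.03]],M)[0]
    T=sorted(ctrl.trace('top',k),key=lambda d:np.hypot(*(np.array(d['at'])-u)))
    if T:
        x,f=fit('top',k,T[0]['pixels'],R[n][:2],[R[n][2]]);d=x-R[n];print(k,np.round(d[:2]*1000,1),'mm',round(np.degrees(d[2]),1),'deg',round(f,3))
E
```

```text
bracket_right_center [ 1.9 -0.8] mm 2.5 deg 0.166
heatsink_center [1.1 2. ] mm 1.3 deg 0.052
```

All the checks agree and the gripper is clear of everything, so I'm handing in.

```bash
python3 -c "
from h import *
print(ctrl.hand_in())"
```

```text
the job is handed in; nothing more can be done
None
```

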